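# Centre the butter pan on its warming stand

### The job

The little butter pan stands well off-centre on the small round warming stand on the hob, and it tips easily. Push it to the middle of the stand with light taps of the fingertips, low on its belly, without gripping or lifting it, tipping it over or knocking it off the stand. Leave the pepper mill and the timer alone.

Things in the scene. Friction and masses are not known exactly. Their poses are not given: they have to be found in the camera images.
- butter_pan: Small loose steel pan, 0.20 to 0.33 kg, 60 mm high. Origin: centre of its foot's underside, z up. Round: foot 44 mm across, belly (widest) 66 mm at 13 to 21 mm height, 56 mm at 44 mm, rim 60 mm. Stick handle 8 mm thick along its own +x, from 28 mm off the axis at 50 mm height to 104 mm at 60 mm. Friction about 0.5 to 0.7: slides when pushed slowly on the belly, tips if pushed at the rim.
- stand: Round light-metal disc, flat top, 84 mm across, 16 mm thick, fixed on a flat dark steel plate that lies over the burners (its top 5 mm above z = 0). Origin: centre of the disc's underside; the pan stands on its top, 16 mm higher. At the start the pan's axis is 18 to 30 mm off the centre, roughly along the disc's own +x; the pan's handle points 1.6 to 2.8 rad counterclockwise of that +x.
- pepper_mill: Wooden pepper mill, loose, 58 mm across, 160 mm high, standing beside the stand about 160 to 175 mm from its centre. Origin at the centre of its underside. Bystander.
- timer: Round white mechanical kitchen timer, loose, 68 mm across, 50 mm high, standing beside the stand about 145 to 160 mm from its centre. Origin at the centre of its underside. Bystander.

How it is judged:
By the outcome, as a careful person would: the job done as asked, in the order asked, and still so for the second after the job is handed in, with the robot touching nothing.
It also fails if it takes over 72 s, if anything falls off the work surface, if the arm or the gripper's body presses on something with over 40 N, if the wrist force passes 120 N, or if a joint passes its speed limit or range.

### The arm

A 6-joint arm with a two-finger parallel gripper is mounted at the origin on a cart in front of the work surface, level with it; the furniture and walls round the work are solid. World frame = base frame: x ahead of the robot, y to its left, z up, the work surface at z = 0. Lengths are in m, angles in rad, forces in N, time in s.
With the tool pointing down it reaches from about 0.3 to 1 m from the base axis. Payload 5.1 kg.
Tool frame: the origin (TCP) lies between the finger pads; the fingertips stand 25 mm ahead of it and the grasp point (between the pads) lies 6 mm ahead of it (robot.tips_ahead is the distance from the TCP to the fingertips, in m); z points along the fingers, y is the direction in which the jaws open and shut (so a half turn about z gives the same grasp; the last joint's range is limited). The gripper opens to 95 mm and grips with 3 to 60 N. Pads are 20 mm wide; open, the fingers measure 119 mm over their backs; the gripper's body (75 mm by 180 mm) begins 59 mm behind the grasp point.
Start: joints at [-1.227, 0.124, 1.65, -0, 1.367, -0.083], TCP at [0.269, -0.592, 0.24] pointing down, gripper open.
Joint ranges: [-2.61, 2.61], [-1.02, 2.33], [0.03, 2.71], [-1.35, 4.49], [0.32, 2.68], [-2.91, 2.91]. Speed limits (rad/s): [2.57, 2.57, 3.14, 3.14, 3.14, 3.14].

### API

Orientations are given as a unit quaternion [w, x, y, z].
In Python, from rig import robot gives the robot as it stands. The module is installed in compiled form; this text tells all that it offers.
- The arm moves only by the tool apply_moves, never from a script. Its arguments are lists of equal length, an entry for each row: "xyz": the shift along the tool's x, y, z in units of 25 mm (1.0 is 25 mm), a list of three; "twist": the turn, a rotation vector about the tool's x, y, z in units of 5 degrees (1.0 is 5 degrees), a list of three. In form: {"xyz": [[x, y, z], ...], "twist": [[wx, wy, wz], ...]}. A call has 1 to 5 rows; each row shifts and turns the commanded pose from where the row before left it, along the tool's axes as they then stand; what a row does not reach is not made up. A row lasts 1/10 s, in which the tool goes at most 50 mm and 8.59 degrees, less where a joint would pass 70% of its speed; a pose out of reach is approached as far as the arm can. A call is refused whole if a number of a shift passes 1 or a number of a turn 1, either way. A call with a gripper value outside its range is refused whole. "grip" is the finger opening in mm, from 0 to 95.1, set as the call begins (left out, the last holds). The fingers move at their own pace and stop on an object; "squeeze" is the grip in N (left out, the last holds). Time passes only in rows, so rows that do not move let the fingers close. It gives the time, the measured TCP pose, the force and the opening at its end, in the units of the state.
- robot.observe(): the state, without advancing time (a new reading comes with each control period).
- robot.camera(name): name is "scene" or "top" or "wrist"; returns a dict with "img" (400x640x3 uint8, red, green, blue), "depth" (400x640 float32, m along the optical axis (not along the pixel's ray), 0 where there is no reading), "fx", "fy", "cx", "cy" (pixels), "R" (3x3) and "t" (3): a world point X has camera coordinates R X + t. Camera axes: x right, y down, z forward; pixel columns grow to the right and rows downward; lengths in m; the calibration is good to about 2 mm. A picture is of the moment at which its call begins.
- robot.close_job(): hands the job in, once; it reports no verdict.
The state is a dict: "t": time; "qpos": joint angles; "joint_vel": joint speeds; "tau": joint torques, N m; "position": TCP position; "tcp_rot": TCP orientation; "force": force on the tool from outside, world axes, zero at the start; "ft_torque": the same for the moment, N m; "finger_gap": finger opening in m.
Only numpy, scipy, OpenCV 4.12 (cv2) and the standard library are available. Lean on these libraries where they do the work, as an engineer would, in place of code of your own. Each camera call takes 0.05 s, during which the arm holds its last target.

## Working session

There is one attempt and no reset: what is moved stays moved. The work goes in short steps, Python scripts to look and compute and a tool call to move; the robot and the scene stay as the last step left them, time stands still between calls to the robot, and variables do not carry over. Pictures are saved under pics/ and viewed, and the job is handed in when it is done.

Besides the shell and the picture viewer there is one more tool, called after "Call:" as name(argument=value, ...) on one line, values as JSON. apply_moves: Moves the arm, as the interface text tells. Its arguments: {"type":"object","properties":{"xyz":{"type":"array"},"twist":{"type":"array"},"grip":{"type":"number"},"squeeze":{"type":"number"}},"required":["xyz","twist"]}

```bash
mkdir -p pics; cat > h.py <<'E'
import numpy as np, cv2
from rig import robot
def snap(n,f):
    c=robot.camera(n); cv2.imwrite('pics/'+f,cv2.cvtColor(c['img'],cv2.COLOR_RGB2BGR)); np.savez('pics/'+f+'.npz',**c); return c
def w(c,u,v,d=None):
    d=c['depth'][int(v),int(u)] if d is None else d
    return c['R'].T@(np.array([(u-c['cx'])/c['fx']*d,(v-c['cy'])/c['fy']*d,d])-c['t'])
def wz(c,u,v,z):
    o=-c['R'].T@c['t']; r=c['R'].T@np.array([(u-c['cx'])/c['fx'],(v-c['cy'])/c['fy'],1]); return o+r*(z-o[2])/r[2]
def px(c,X):
    p=c['R']@np.array(X)+c['t']; return np.array([c['fx']*p[0]/p[2]+c['cx'],c['fy']*p[1]/p[2]+c['cy']])
E
python3 - <<'E'
from h import *
for n in('scene','top'):
    c=snap(n,n+'0.png'); print(n,-c['R'].T@c['t'],c['R'][2])
print(robot.observe())
E
```

```text
scene [ 0.22607433 -0.37262062  0.69289746] [ 0.46020978  0.49644776 -0.73603436]
top [0.42076753 0.04822817 0.88486017] [ 0.2036502  -0.03372862 -0.97846256]
{'t': 0.1, 'qpos': array([-1.22660534e+00,  1.24443181e-01,  1.65153818e+00, -2.64767841e-05,
        1.36750629e+00, -8.26357777e-02]), 'joint_vel': array([ 4.93804072e-04, -2.52177260e-03, -3.18468045e-03, -7.38341673e-04,
        5.14200297e-05,  1.09860088e-03]), 'tau': array([ 4.08603428e-04, -4.18881261e+01, -3.61096466e+01,  7.76350941e-02,
        4.61800920e-02, -7.22494065e-05]), 'position': array([ 0.26885367, -0.59120085,  0.23850736]), 'tcp_rot': array([-9.37715678e-04,  9.77312658e-01,  2.11799602e-01, -1.36411037e-04]), 'force': array([-0.12645143, -0.03977152,  0.0420922 ]), 'ft_torque': array([ 0.00838009,  0.02188341, -0.03020157]), 'finger_gap': 0.09489905887454579}
```

View pics/scene0.png

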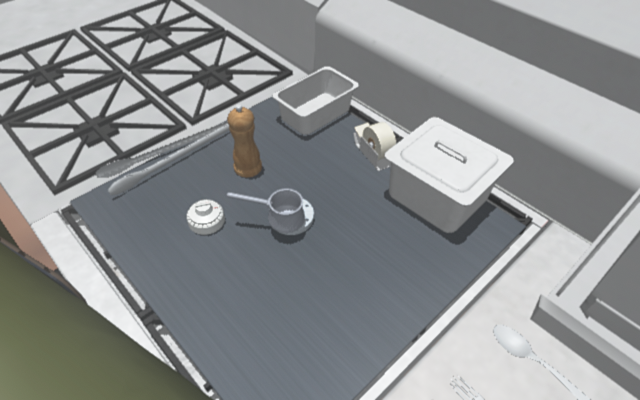

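View pics/top0.png

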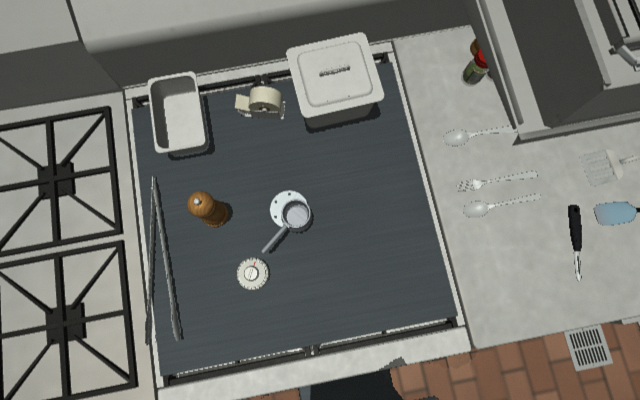

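```bash
python3 - <<'E'
from h import *
c=np.load('pics/top0.png.npz'); 
im=cv2.imread('pics/top0.png')[180:260,250:330]; cv2.imwrite('pics/top0c.png',cv2.resize(im,None,fx=7,fy=7,interpolation=cv2.INTER_CUBIC))
c=np.load('pics/scene0.png.npz'); 
im=cv2.imread('pics/scene0.png')[175:245,220:330]; cv2.imwrite('pics/scene0c.png',cv2.resize(im,None,fx=7,fy=7,interpolation=cv2.INTER_CUBIC))
E
```

```text
(no output)
```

View pics/top0c.png

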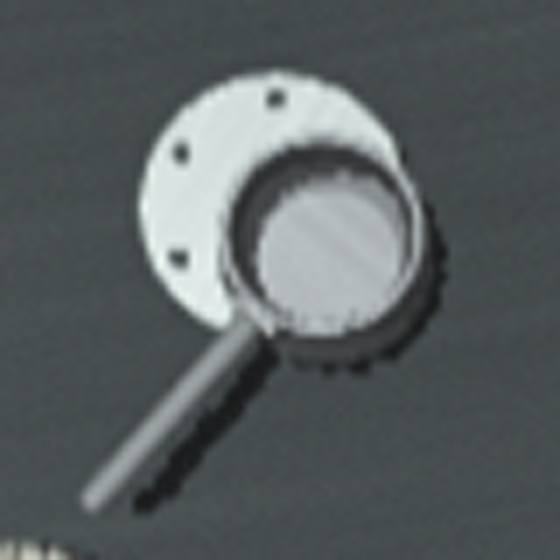

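View pics/scene0c.png

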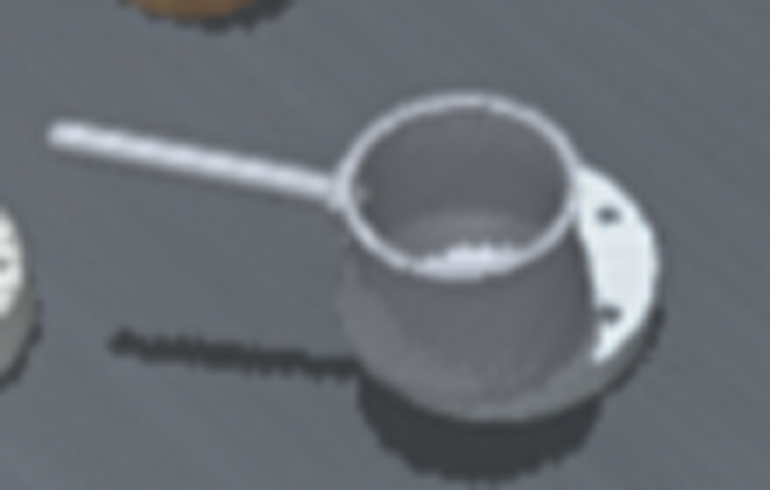

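```bash
cat >> h.py <<'E'
from scipy.optimize import least_squares
def circ(c,pts,off,z,r,s=7):
    P=np.array([wz(c,(u+.5)/s-.5+off[0],(v+.5)/s-.5+off[1],z)[:2] for u,v in pts])
    f=least_squares(lambda q:np.hypot(*(P-q[:2]).T)-r,P.mean(0)); return f.x,np.round(f.fun*1000,1)
E
python3 - <<'E'
from h import *
c=dict(np.load('pics/top0.png.npz'))
o=(250,180)
s=circ(c,[(138,205),(148,150),(180,105),(225,78),(275,70),(325,80),(365,108),(398,150),(160,275),(185,308),(218,329)],o,.021,.042); print(s)
p=circ(c,[(222,230),(424,235),(320,138),(400,170),(250,170),(245,300),(322,340),(400,300)],o,.081,.030);print(p)
h=wz(c,90/7+250,500/7+180,.081)[:2]; print('handle',h,np.degrees(np.arctan2(*(h-p[0])[::-1])),np.hypot(*(h-p[0])))
d=p[0]-s[0];print(d,np.hypot(*d),np.degrees(np.arctan2(d[1],d[0])))
print('timer',wz(c,253,272,.055),'mill',wz(c,198,198,.165))
# depth cloud check
v,u=np.mgrid[185:235,265:325]
W=np.array([w(c,a,b) for a,b in zip(u.ravel(),v.ravel())])
m=(W[:,2]>.015)&(W[:,2]<.026);print('stand z',np.median(W[m,2]),m.sum(), 'max', W[:,2].max()); m=W[:,2]>.07;print(m.sum(),W[m].mean(0))
c=dict(np.load('pics/scene0.png.npz'));o=(220,175)
print(circ(c,[(335,190),(580,180),(460,93),(465,280),(370,120),(545,115),(385,255),(545,250)],o,.081,.03))
print(circ(c,[(600,167),(640,205),(657,255),(640,310),(600,358)],o,.021,.042))
print('timer',wz(c,205,208,.055),'mill',wz(c,241,113,.165))
E
```

```text
(array([0.58943815, 0.06976134]), array([-0.4,  0.2,  0.4,  0.4,  0.1,  0.2, -0.4,  0.6, -0.7,  0.5,  1. ]))
(array([0.56459951, 0.0554593 ]), array([-0.6, -0.9, -0.7, -0.3, -0.8, -1.1, -0.1, -1.2]))
handle [0.50198792 0.13361951] 128.6970733340593 0.10014604294398005
[-0.02483864 -0.01430204] 0.02866193287507672 -150.0667517781288
timer [0.46751609 0.16296107 0.055     ] mill [0.61213503 0.22495393 0.165     ]
stand z 0.020636627955855958 510 max 0.8848601690476485
272 [0.552565   0.06312841 0.13442276]
(array([0.56900203, 0.05624296]), array([ 0.6, -0.2,  0.2,  1.6,  1.1,  0.8, -0.8,  0.7]))
(array([0.59259595, 0.07038186]), array([ 0.4,  0.1, -0.1, -0.9,  0.9]))
timer [0.46710869 0.15675793 0.055     ] mill [0.60052809 0.2098752  0.165     ]
```

Call:
apply_moves(xyz=[[0.5, -0.5, 0], [1, -1, 0], [1, -1, 0], [1, -1, 0], [1, -1, 0]], twist=[[0, 0, 0], [0, 0, 0], [0, 0, 0], [0, 0, 0], [0, 0, 0]], grip=36)

```text
t: 0.6
position: [0.3253, -0.4403, 0.2392]
tcp_rot: [-0.0, 0.977, 0.212, 0.0]
force: [0.2, 0.9, -0.4]
finger_gap: 0.0603
```

Call:
apply_moves(xyz=[[1, -1, 0], [1, -1, 0], [1, -1, 0], [1, -1, 0], [1, -1, 0]], twist=[[0, 0, 0], [0, 0, 0], [0, 0, 0], [0, 0, 0], [0, 0, 0]])

```text
t: 1.1
position: [0.3869, -0.2747, 0.2393]
tcp_rot: [-0.0, 0.977, 0.212, 0.0]
force: [0.9, -0.3, 0.4]
finger_gap: 0.0361
```

Call:
apply_moves(xyz=[[1, -1, 0], [1, -1, 0], [1, -1, 0], [1, -1, 0], [0, 0, 0]], twist=[[0, 0, 0], [0, 0, 0], [0, 0, 0], [0, 0, 0], [0, 0, 0]])

```text
t: 1.6
position: [0.4368, -0.141, 0.2393]
tcp_rot: [-0.001, 0.977, 0.214, 0.0]
force: [-0.2, 0.0, -0.0]
finger_gap: 0.0364
```

Call:
apply_moves(xyz=[[1, -0.95, 0], [1, -0.95, 0], [1, -0.95, 0], [1, -0.95, 0], [0.9, -0.9, 0]], twist=[[0, 0, 0], [0, 0, 0], [0, 0, 0], [0, 0, 0], [0, 0, -0.5]])

```text
t: 2.1
position: [0.4992, 0.014, 0.2394]
tcp_rot: [0.0, 0.972, 0.234, -0.0]
force: [0.2, 0.4, 0.9]
finger_gap: 0.0362
```

Call:
apply_moves(xyz=[[0, 0, 0.5], [0, 0, 0.5], [0, 0, 0.5], [0, 0, 0.5], [0, 0, 0]], twist=[[0, 0, -0.6], [0, 0, 0], [0, 0, 0], [0, 0, 0], [0, 0, 0]])

```text
t: 2.6
position: [0.4977, 0.0124, 0.1867]
tcp_rot: [-0.001, 0.966, 0.258, -0.002]
force: [0.5, 0.6, -0.3]
finger_gap: 0.0358
```

```bash
python3 - <<'E'
from h import *
c=snap('top','top1.png'); c=snap('scene','scene1.png');c=snap('wrist','wrist1.png')
im=cv2.imread('pics/scene1.png')[130:260,200:340]; cv2.imwrite('pics/scene1c.png',cv2.resize(im,None,fx=4,fy=4,interpolation=cv2.INTER_CUBIC))
o=robot.observe();print(o['position'],o['tcp_rot'],o['t'])
E
```

```text
[0.49954684 0.01251192 0.18988883] [4.17434447e-05 9.66161690e-01 2.57937121e-01 1.72202528e-04] 2.75
```

View pics/scene1.png

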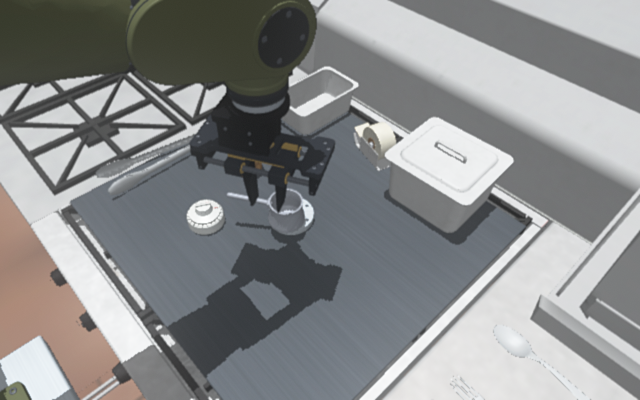

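View pics/wrist1.png

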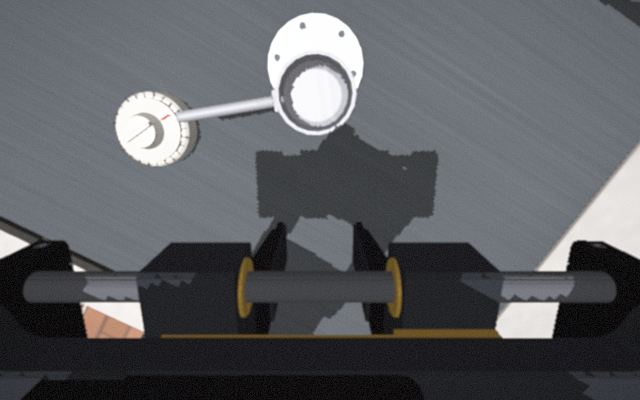

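View pics/top1.png

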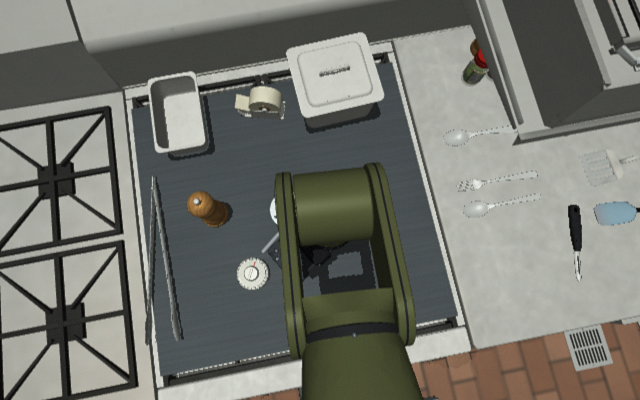

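```bash
python3 - <<'E'
from h import *
im=cv2.imread('pics/wrist1.png')[0:150,240:390]; cv2.imwrite('pics/wrist1c.png',cv2.resize(im,None,fx=4,fy=4,interpolation=cv2.INTER_CUBIC))
E
```

```text
(no output)
```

View pics/wrist1c.png

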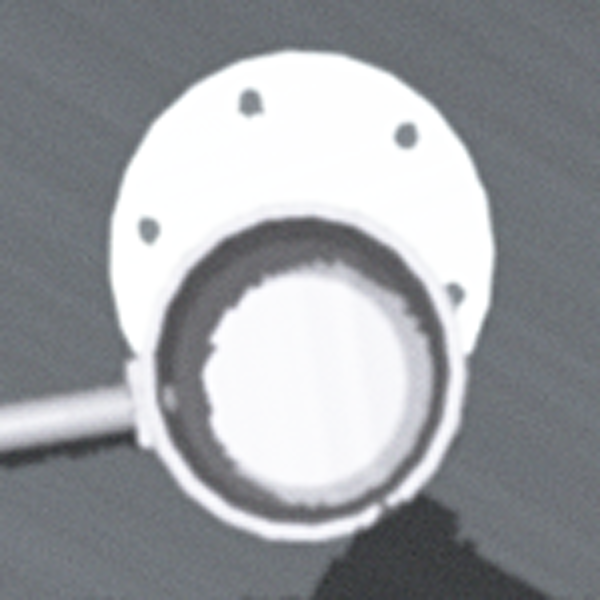

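```bash
cat >> h.py <<'E'
from scipy.spatial.transform import Rotation as Ro
def tool(o,X):
    q=o['tcp_rot']; return Ro.from_quat([q[1],q[2],q[3],q[0]]).inv().apply(np.array(X)-o['position'])*1000
E
python3 - <<'E'
from h import *
c=dict(np.load('pics/wrist1.png.npz')); o=robot.observe();off=(240,0)
s=circ(c,[(110,255),(494,250),(305,50),(160,130),(445,125),(118,310),(486,310),(225,69),(385,72)],off,.021,.042,4)
p=circ(c,[(147,370),(467,370),(305,203),(305,541),(200,240),(420,250),(200,500),(420,490)],off,.081,.03,4)
print(s,p)
print(tool(o,[*s[0],.021]),tool(o,[*p[0],.021]))
print('view axis',c['R'][2])
E
```

```text
(array([0.58951477, 0.06722421]), array([ 0.4,  0.1,  0.6, -1.2, -0.5,  0.1, -0.2,  0.2,  0.2])) (array([0.56798344, 0.05345697]), array([-1.1, -0.7, -0.7, -0.4, -0.2, -0.4, -0.4, -0.8]))
[105.21354114  -2.6191039  168.92114325] [ 79.68539576  -1.41537354 168.9134025 ]
view axis [-0.2236996  -0.12890686 -0.96609602]
```

Call:
apply_moves(xyz=[[0, -0.06, 0.6], [0, 0, 0.9], [0, 0, 0.9], [0, 0, 0.9], [0, 0, 0.8]], twist=[[0, 0, 0], [0, 0, 0], [0, 0, 0], [0, 0, 0], [0, 0, 0]])

```text
t: 3.25
position: [0.4983, 0.0143, 0.0856]
tcp_rot: [-0.0, 0.966, 0.258, -0.0]
force: [0.6, -0.8, 0.5]
finger_gap: 0.0358
```

Call:
apply_moves(xyz=[[0, 0, 0.6], [0, 0, 0.4], [0, 0, 0.2], [0, 0, 0], [0, 0, 0]], twist=[[0, 0, 0], [0, 0, 0], [0, 0, 0], [0, 0, 0], [0, 0, 0]])

```text
t: 3.75
position: [0.4994, 0.0142, 0.0579]
tcp_rot: [0.0, 0.966, 0.258, 0.001]
force: [-0.1, 0.1, 0.2]
finger_gap: 0.036
```

```bash
python3 - <<'E'
from h import *
c=snap('scene','scene2.png');c=snap('wrist','wrist2.png')
im=cv2.imread('pics/scene2.png')[130:260,200:340]; cv2.imwrite('pics/scene2c.png',cv2.resize(im,None,fx=4,fy=4,interpolation=cv2.INTER_CUBIC))
o=robot.observe();print(o['position'],o['tcp_rot'],o['t'],tool(o,[.58951477, 0.06722421,.021]),tool(o,[0.56798344, 0.05345697,.021]))
E
```

```text
[0.49949235 0.01415106 0.05817655] [3.18826250e-04 9.66033673e-01 2.58414426e-01 9.08719014e-04] 3.85 [104.43816325  -1.07945406  37.34160245] [78.90887381  0.09906281 37.30226657]
```

View pics/scene2c.png

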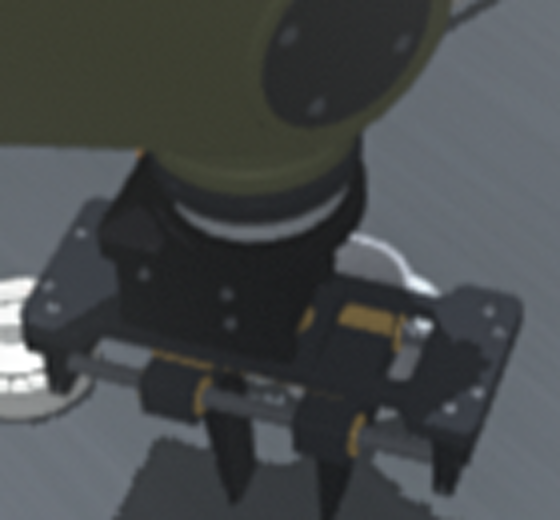

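View pics/wrist2.png

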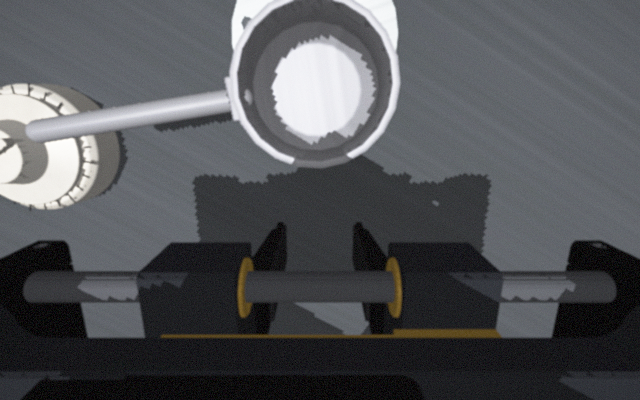

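Call:
apply_moves(xyz=[[0.3, 0, 0], [0.4, 0, 0], [0.3, 0, 0], [0.2, 0, 0], [0.1, 0, 0]], twist=[[0, 0, 0], [0, 0, 0], [0, 0, 0], [0, 0, 0], [0, 0, 0]])

```text
t: 4.35
position: [0.5275, 0.0308, 0.0572]
tcp_rot: [0.0, 0.966, 0.259, 0.0]
force: [-0.4, 0.1, -0.2]
finger_gap: 0.036
```

Call:
apply_moves(xyz=[[0.1, 0, 0], [0.1, 0, 0], [0.1, 0, 0], [0.1, 0, 0], [0.1, 0, 0]], twist=[[0, 0, 0], [0, 0, 0], [0, 0, 0], [0, 0, 0], [0, 0, 0]])

```text
t: 4.85
position: [0.5371, 0.0367, 0.057]
tcp_rot: [-0.0, 0.966, 0.258, -0.001]
force: [-2.7, -1.0, 1.1]
finger_gap: 0.0364
```

```bash
python3 - <<'E'
from h import *
c=snap('wrist','wrist3.png')
o=robot.observe();print(o['position'],o['t'],o['force'],tool(o,[.58951477, 0.06722421,.021]),tool(o,[0.56798344, 0.05345697,.021]))
E
```

```text
[0.53762907 0.0368073  0.05703824] 4.9 [-0.8951246  -0.67094389 -0.1280114 ] [60.1654546  -0.4326776  36.00000346] [34.63608562  0.74466558 36.01584859]
```

View pics/wrist3.png

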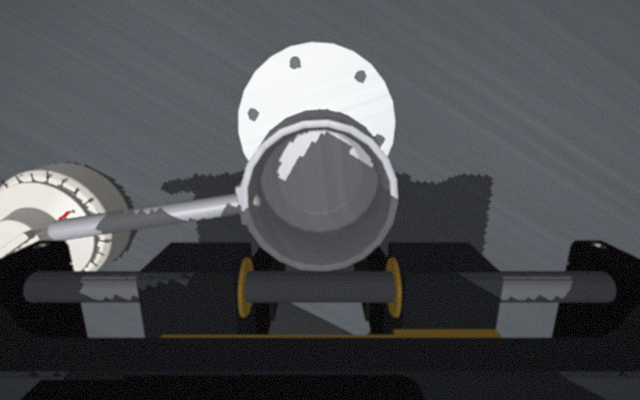

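```bash
cat > m.py <<'E'
from h import *
import sys
n=sys.argv[1]
c=dict(np.load(f'pics/{n}.png.npz')); im=cv2.imread(f'pics/{n}.png')[25:285,210:430]
cv2.imwrite(f'pics/{n}c.png',cv2.resize(im,None,fx=2.3*1,fy=2.3,interpolation=cv2.INTER_CUBIC))
E
python3 m.py wrist3
```

```text
(no output)
```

View pics/wrist3c.png

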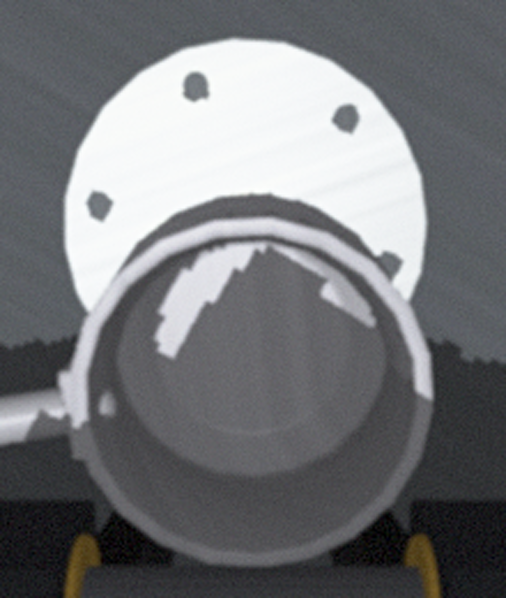

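```bash
python3 - <<'E'
from h import *
c=dict(np.load('pics/wrist3.png.npz')); o=robot.observe();off=(210,25)
s=circ(c,[(65,215),(427,215),(245,38),(85,135),(410,145),(75,280)],off,.021,.042,2.3)
p=circ(c,[(432,390),(253,217),(253,567),(130,270),(380,270),(130,520),(375,520)],off,.081,.03,2.3)
print(s,p)
print(tool(o,[*s[0],.021]),tool(o,[*p[0],.021]))
E
```

```text
(array([0.58993786, 0.06750156]), array([-0.1, -0.1, -0.1,  0.2, -0.2, -0.4])) (array([0.57016641, 0.05450084]), array([-0.5, -0.1, -0.4, -1. , -0.3, -0.5, -0.4]))
[60.67051449 -0.46172006 35.99969221] [37.04867892  0.9302198  36.01423637]
```

Call:
apply_moves(xyz=[[0.08, -0.006, 0], [0.1, -0.006, 0], [0.1, -0.006, 0], [0.1, -0.006, 0], [0, 0, 0]], twist=[[0, 0, 0], [0, 0, 0], [0, 0, 0], [0, 0, 0], [0, 0, 0]])

```text
t: 5.4
position: [0.546, 0.0422, 0.0572]
tcp_rot: [-0.0, 0.966, 0.258, 0.0]
force: [-0.0, -0.7, -0.4]
finger_gap: 0.0357
```

Call:
apply_moves(xyz=[[0.08, -0.006, 0], [0.1, -0.006, 0], [0.1, -0.006, 0], [0.1, -0.006, 0], [0, 0, 0]], twist=[[0, 0, 0], [0, 0, 0], [0, 0, 0], [0, 0, 0], [0, 0, 0]])

```text
t: 5.9
position: [0.554, 0.0474, 0.0572]
tcp_rot: [-0.0, 0.966, 0.258, 0.0]
force: [-0.6, -0.5, 0.3]
finger_gap: 0.0359
```

```bash
python3 - <<'E'
from h import *
c=snap('wrist','wrist4.png')
o=robot.observe();print(o['position'],o['t'],o['force'],tool(o,[.58994, 0.0675,.021]))
E
python3 m.py wrist4
```

```text
[0.55394653 0.04740196 0.0572586 ] 5.95 [0.30416335 0.72096646 1.07123674] [41.19159052  0.55446749 36.29176209]
```

View pics/wrist4c.png

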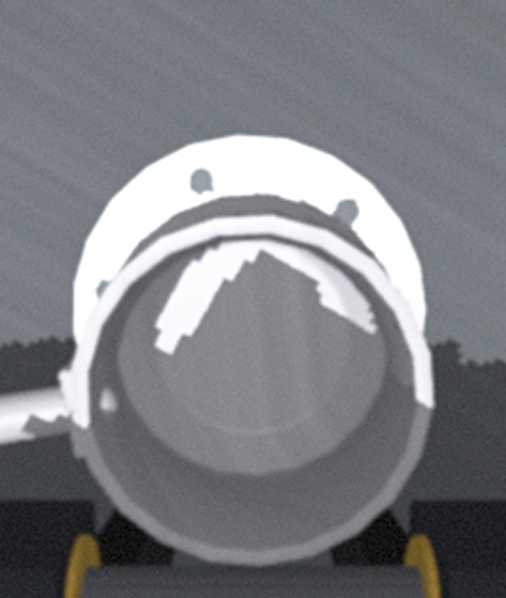

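```bash
python3 - <<'E'
from h import *
c=dict(np.load('pics/wrist4.png.npz')); o=robot.observe();off=(210,25)
s=circ(c,[(74,310),(425,310),(248,135),(95,235),(403,235),(150,167),(350,166)],off,.021,.042,2.3)
p=circ(c,[(432,390),(252,215),(252,565),(130,268),(380,268),(130,518),(375,518)],off,.081,.03,2.3)
print(s,p)
print(tool(o,[*s[0],.021]),tool(o,[*p[0],.021]))
E
```

```text
(array([0.58944235, 0.06731817]), array([-0.1, -0.1,  0.4, -0.8, -0.9,  0.1,  0.4])) (array([0.58718867, 0.06535501]), array([-0.4, -0. , -0.3, -0.9, -0.3, -0.5, -0.4]))
[40.6696248   0.46352006 36.29133074] [37.73674599  1.0390989  36.28905234]
```

Call:
apply_moves(xyz=[[0.07, -0.01, 0], [0.07, -0.01, 0], [0, 0, 0], [0, 0, 0]], twist=[[0, 0, 0], [0, 0, 0], [0, 0, 0], [0, 0, 0]])

```text
t: 6.35
position: [0.5565, 0.0494, 0.0572]
tcp_rot: [-0.0, 0.966, 0.258, 0.0]
force: [0.1, -0.4, -0.7]
finger_gap: 0.036
```

Call:
apply_moves(xyz=[[-0.1, 0, 0], [-0.2, 0, 0], [-0.4, 0, 0], [-0.4, 0, 0], [-0.2, 0, 0]], twist=[[0, 0, 0], [0, 0, 0], [0, 0, 0], [0, 0, 0], [0, 0, 0]])

```text
t: 6.85
position: [0.5268, 0.0327, 0.0569]
tcp_rot: [-0.0, 0.966, 0.258, -0.0]
force: [-0.2, -0.1, 0.1]
finger_gap: 0.0354
```

```bash
python3 - <<'E'
from h import *
c=snap('wrist','wrist5.png')
im=cv2.imread('pics/wrist5.png')[0:200,220:420]; cv2.imwrite('pics/wrist5c.png',cv2.resize(im,None,fx=3,fy=3,interpolation=cv2.INTER_CUBIC))
o=robot.observe();print(o['position'],o['t'],o['force'],tool(o,[.58994, 0.0675,.021]))
E
```

```text
[0.52660811 0.032508   0.05687469] 6.9 [-0.99904458  0.18991579 -0.05977931] [72.37835554  1.27397921 35.80659592]
```

View pics/wrist5c.png

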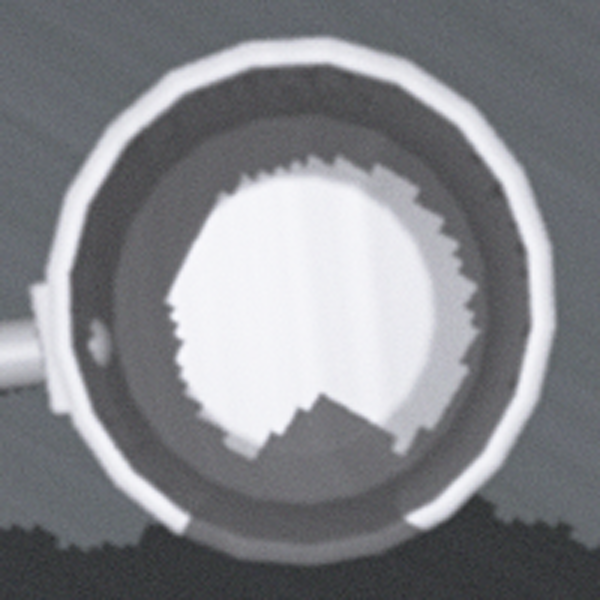

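Stand is hidden under the pan from here; retreat back and up to compare.

Call:
apply_moves(xyz=[[-0.4, 0, 0], [0, 0, -0.5], [0, 0, -1], [0, 0, -1], [0, 0, -1]], twist=[[0, 0, 0], [0, 0, 0], [0, 0, 0], [0, 0, 0], [0, 0, 0]])

```text
t: 7.4
position: [0.5197, 0.0282, 0.1467]
tcp_rot: [0.0, 0.966, 0.258, 0.001]
force: [-0.1, 0.7, 0.1]
finger_gap: 0.0359
```

Call:
apply_moves(xyz=[[0, 0, -1], [0, 0, -1], [0, 0, -1], [0, 0, -0.5], [0, 0, 0]], twist=[[0, 0, 0], [0, 0, 0], [0, 0, 0], [0, 0, 0], [0, 0, 0]])

```text
t: 7.9
position: [0.5208, 0.0281, 0.2352]
tcp_rot: [0.001, 0.966, 0.258, 0.003]
force: [0.6, -0.1, 0.0]
finger_gap: 0.036
```

Call:
apply_moves(xyz=[[0, 0.5, 0], [0, 1, 0], [0, 1, 0], [0, 1, 0], [0, 1, 0]], twist=[[0, 0, 0], [0, 0, 0], [0, 0, 0], [0, 0, 0], [0, 0, 0]])

```text
t: 8.4
position: [0.5753, -0.0708, 0.2296]
tcp_rot: [-0.001, 0.966, 0.258, -0.002]
force: [0.2, -0.2, -0.6]
finger_gap: 0.0361
```

Call:
apply_moves(xyz=[[0, 1, 0], [0, 1, 0], [0, 1, 0], [0, 1, 0], [0, 0, 0]], twist=[[0, 0, 0], [0, 0, 0], [0, 0, 0], [0, 0, 0], [0, 0, 0]])

```text
t: 8.9
position: [0.6256, -0.1588, 0.2292]
tcp_rot: [-0.001, 0.966, 0.257, -0.002]
force: [-0.2, 0.2, -0.4]
finger_gap: 0.0361
```

```bash
python3 - <<'E'
from h import *
c=snap('top','top6.png'); im=cv2.imread('pics/top6.png')[170:250,250:330]; cv2.imwrite('pics/top6c.png',cv2.resize(im,None,fx=7,fy=7,interpolation=cv2.INTER_CUBIC))
c=snap('scene','scene6.png'); im=cv2.imread('pics/scene6.png')[165:235,220:330]; cv2.imwrite('pics/scene6c.png',cv2.resize(im,None,fx=7,fy=7,interpolation=cv2.INTER_CUBIC))
E
```

```text
(no output)
```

View pics/top6c.png

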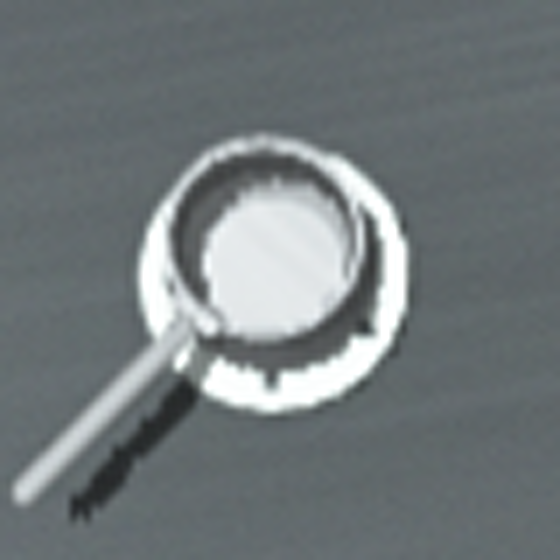

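View pics/scene6c.png

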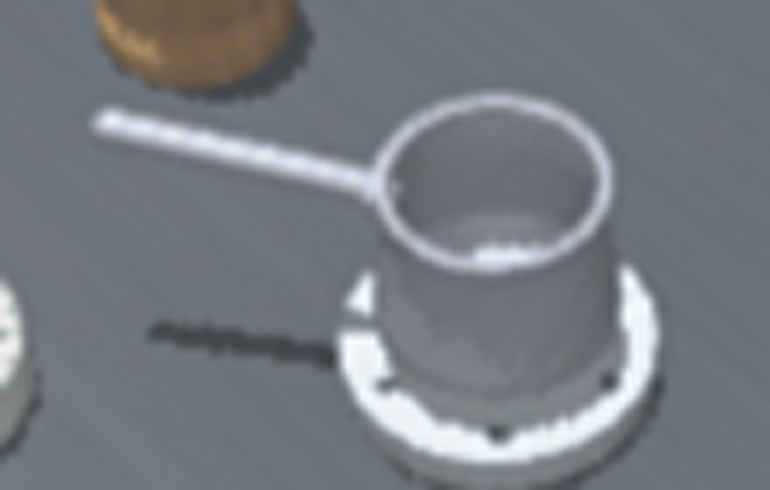

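View pics/top6.png

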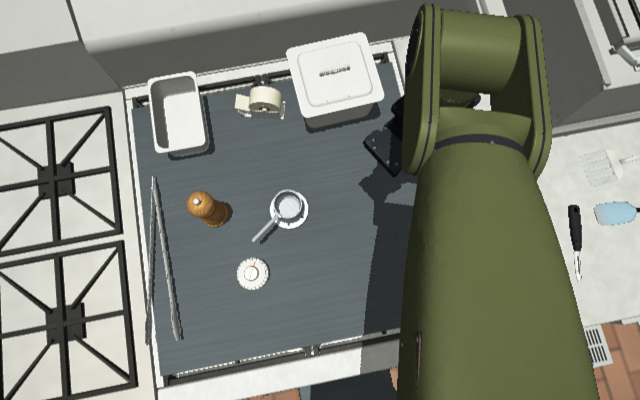

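```bash
python3 - <<'E'
from h import *
c=dict(np.load('pics/top6.png.npz'));o=(250,170)
s=circ(c,[(138,275),(150,225),(408,275),(400,232),(395,330),(360,382),(275,412),(320,405),(220,397),(155,335)],o,.021,.042)
p=circ(c,[(166,235),(365,237),(265,135),(265,340),(195,165),(335,165),(337,310)],o,.081,.030)
d=p[0]-s[0];print(s,p,d,np.hypot(*d))
c=dict(np.load('pics/scene6.png.npz'));o=(220,165)
s=circ(c,[(338,340),(658,335),(625,265),(370,272),(500,464),(400,437),(600,437)],o,.021,.042)
p=circ(c,[(375,185),(612,182),(495,93),(495,272),(415,118),(575,118),(410,247),(580,247)],o,.081,.030)
d=p[0]-s[0];print(s,p,d,np.hypot(*d))
E
```

```text
(array([0.58771015, 0.06929193]), array([ 0.4,  0.3, -0.3, -0.3, -0.7,  0.6,  0.4,  0.8, -0.9, -1. ])) (array([0.58805326, 0.06830871]), array([-1.2, -0.9,  0.6,  0.2, -0.1, -0.5,  0. ])) [ 0.00034311 -0.00098322] 0.0010413698706075983
(array([0.59050723, 0.06794219]), array([ 0.6,  0. ,  0.3,  0.4,  0.2, -0.4,  0.7])) (array([0.59113418, 0.06848593]), array([-0.1, -0.4,  1.1,  0.5,  0.3, -0.1,  0.1,  1. ])) [0.00062695 0.00054373] 0.0008298883416837732
```

```bash
python3 -c "
from rig import robot
print(robot.close_job())"
```

```text
the job is handed in; nothing more can be done
None
```

I moved the butter pan to the middle of the stand and handed the job in at about 9 s. It took a few slow pushes with two fingertips low on its belly, and I never gripped or lifted it.

- **Final position:** with the gripper backed well clear, the top camera put the pan 1.0 mm from the stand's centre and the scene camera 0.8 mm. Both are within the cameras' calibration of about 2 mm. The pan started about 27 mm off-centre.
- **Pan:** it is upright. The highest contact force I read was about 3 N.
- **Mill and timer:** in the top view they stand where they did at the start.
- **Disagreement with the description:** the pictures showed the handle about 80° clockwise of the pan's offset direction, not 1.6 to 2.8 rad counterclockwise as written. I went by the images. The two fixed cameras' absolute positions also differed by 3 to 4 mm, so I relied on the pan's position relative to the stand.

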